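# Load a stage module into its check fixture, latch it and press the gauge plunger

### The arm

A 7-joint arm with a two-finger parallel gripper is mounted at the origin on the work surface. World frame = base frame: x ahead of the robot, y to its left, z up, the work surface at z = 0. Lengths are in m, angles in rad, forces in N, time in s.
With the tool pointing down it reaches from about 0.4 to 0.85 m from the base axis. Payload 10.4 kg.
Tool frame: the origin (TCP) lies between the finger pads; the fingertips stand 14 mm ahead of it and the grasp point (between the pads) lies 5 mm behind it (robot.nose_length is the distance from the TCP to the fingertips, in m); z points along the fingers, y is the line along which they close (so a half turn about z gives the same grasp; the last joint's range is limited). The gripper opens to 87 mm and grips with 3 to 60 N. Pads are 19 mm wide; open, the fingers measure 117 mm over their backs; the gripper's body (75 mm by 190 mm) begins 51 mm behind the grasp point.
Start: joints at [-1.178, 0.332, -0.065, 1.46, 0.022, 1.35, -0.088], TCP at [0.252, 0.572, 0.237] pointing down, gripper open.
Joint ranges: [-2.6, 2.6], [-0.5, 2.12], [-1.47, 1.34], [0.16, 2.42], [-1.27, 4.41], [0.06, 2.06], [-2.6, 2.6]. Speed limits (rad/s): [2.22, 2.22, 2.79, 2.79, 3.14, 3.14, 3.14].

### API

Orientations are given as [roll, pitch, yaw] about the fixed x, y, z axes, in that order (R = Rz(yaw) Ry(pitch) Rx(roll)).
In Python, from station import robot gives the robot as it stands. The module is installed in compiled form; this text tells all that it offers.
- The arm moves only by the tool drive_tool, never from a script. Its argument "increments" is a list that holds one entry, the list of rows, each a list of 7 numbers: the shift along the tool's x, y, z in mm, then the turn, a rotation vector about the tool's x, y, z in rad, then the opening, from -1 (shut) to 1 (fully open). A call has 1 to 12 rows; each row is the pose to reach, as a shift and turn from the pose commanded when the call began, along the tool's axes at that moment; what a row does not reach only later rows make up. A row lasts 1/10 s, in which the tool goes at most 50 mm and 8.59 degrees, less where a joint would pass 70% of its speed; a pose out of reach is approached as far as the arm can. A call with a gripper value outside its range is refused whole. The fingers move at their own pace and stop on an object; "squeeze" is the grip in N (left out, the last holds). Time passes only in rows, so rows that repeat a pose let the fingers close. It gives the time, the measured TCP pose, the force, the opening and the grip force at its end, in the units of the state.
- robot.state(): the state, without advancing time (a new reading comes with each control period).
- robot.capture(name): name is "side" or "top"; returns a dict with "img" (384x512x3 uint8, blue, green, red), "K" (3x3 intrinsics, pixels), "R" (3x3) and "t" (3): a world point X has camera coordinates R X + t. Camera axes: x right, y down, z forward; pixel columns grow to the right and rows downward; lengths in m; the calibration is good to about 2 mm. A picture is of the moment at which its call begins. There is no depth.
- robot.job_done(): hands the job in; it is judged then, once.
The state is a dict: "time_s": time; "joint_pos": joint angles; "dq": joint speeds; "joint_torque": joint torques, N m; "eef_pos": TCP position; "ee_rot": TCP orientation; "force": force on the tool from outside, world axes, zero at the start; "torque": the same for the moment, N m; "grip_width": opening from 0.0 (shut) to 1.0 (fully open); "finger_force": force on a finger pad.
Only numpy, scipy, OpenCV 4.12 (cv2) and the standard library are available. Lean on these libraries where they do the work, as an engineer would, in place of code of your own. Each camera call takes 0.05 s, during which the arm holds its last target. There are 200 camera calls.

### The job

Take the aluminium module out of the blue carrier and lower it gently, upright and fully home into the nest of the black check fixture, with its bored end towards the blue catch. Then swing the yellow latch arm closed over it until it rests fully in the catch, press the red plunger on the arm down to its stop and let it spring back. Leave the lens mount, the screw jar and the brass post standing where they are.

Things in the scene. Friction and masses are not known exactly. Their poses are not given: they have to be found in the camera images.
- module_center (a point): centre of the loose aluminium module, a block 62 (x) x 40 (y) x 40 (z) mm, about 0.3 kg (0.2 to 0.4); this point is half-way up, 20 mm above its underside. Its z axis is up, its x axis runs along its length towards the bored end. A blue label marks the other end of its top. It starts in the carrier, lengthwise between the side walls.
- module_bore (a point): mouth of the dark square bore (18 x 18 mm, 14 mm deep) in the module's top, 14 mm from the module's centre along its +x axis, 40 mm above its underside
- carrier: blue carrier fixed to the bench: floor plate 125 (x) x 76 (y) x 8 (z) mm with two side walls along x, 50 mm long, 6 mm thick, rising to 50 mm above the bench, 44 mm apart inside; both ends (+x and -x) are open, so the module (underside 8 mm above the bench, top at 48 mm) can be gripped there only by its two ends. Origin: centre of the carrier's underside, on the bench; z up.
- fixture: black check fixture fixed to the bench. Origin on the bench under the nest's centre; z up, x from the hinge post to the blue catch. Base plate 165 (x from -74.5 to +90.5) x 104 (y) x 12 (z) mm. Steel hinge post 18 mm thick at x = -54, y = 0 mm. A seated module's centre lies 32 mm above this origin.
- nest_floor (a point): centre of the nest's floor, 12 mm above the bench; axes as the fixture. Nest 66 (x) x 44 (y) mm inside. Aluminium end walls at both x ends, 48 mm wide, 4 mm thick, flared outwards above 50 mm, top 61 mm above the bench, bar fingers from the module's ends. Low flared corner lips, to 34 mm above the bench, at x = 23 to 35 mm either side; between x = -23 and 23 mm the long sides are free for fingers.
- catch (a point): top of the ledge of the blue catch, on which the closed arm lies (60 mm above the bench, x = 50 mm, y = 0 of the fixture); the catch is 8 mm thick in x, open to +y, with a back and lip up to 78 mm above the bench on the -y side
- latch (a joint): angle in rad of the yellow latch arm about the vertical hinge axis: 0 = closed, lying along the fixture's +x in the catch (hard stop); positive swings it counter-clockwise seen from above, towards the fixture's +y, up to 2.3. It starts open, stays where it is left (stiff hinge, about 1 N at the knob). Arm 138 mm long, 18 mm wide, 8 mm thick, its underside 62 and top 70 mm above the bench; it swings in a level plane.
- latch_hinge (a point): point on the vertical hinge axis, on the arm's top face, 70 mm above the bench, at x = -54 mm, y = 0 of the fixture
- latch_knob (a point): upright black round knob near the free end of the latch arm, 16 mm in diameter, 42 mm tall, from 70 to 112 mm above the bench; this point is on its axis, 94 mm above the bench, 130 mm from the hinge axis. When closed it is at x = 76 mm, y = 0 of the fixture.
- plunger (a joint): travel in m of the gauge plunger mounted on the latch arm: 0 = up, 0.008 = down on its stop; spring, about 3 N at first and 6.5 N at the stop. It is 68 mm from the hinge axis. With the arm closed its 7 mm pin enters the module's bore; with the module the wrong way round it would land on the module's top.
- plunger_head (a point): centre of the top of the red plunger head, a disc 26 mm in diameter and 8 mm thick, 100 mm above the bench when up; it sits on a steel barrel 25 mm in diameter on the arm
- pad: black rubber pad fixed on the bench, 100 x 100 x 2 mm, a free place to put things down; origin: centre of its underside, on the bench
- lens_mount: bystander, to be left standing: black lens mount, round foot 44 mm in diameter, 50 mm tall; origin: centre of its underside
- screw_jar: bystander, to be left standing: clear jar with orange cap, 42 mm in diameter, 50 mm tall; origin: centre of its underside
- mirror_post: bystander, to be left standing: brass post with round foot 36 mm in diameter, 45 mm tall, just beyond the catch; origin: centre of its underside
Things that resemble listed ones, but are neither listed nor needed, are in the scene too. What is shaped like the part that bears module_center but purple is not meant.

How it is judged:
By the outcome, as a careful person would: the job done as asked, in the order asked, and still so for the second after the job is handed in, with the robot touching nothing.
It also fails if it takes over 69 s, if anything falls off the work surface, if the arm or the gripper's body presses on something with over 40 N, if the wrist force passes 120 N, or if a joint passes its speed limit or range.

## Working session

There is one attempt and no reset: what is moved stays moved. The work goes in short steps, Python scripts to look and compute and a tool call to move; the robot and the scene stay as the last step left them, time stands still between calls to the robot, and variables do not carry over. Pictures are saved under pics/ and viewed, at most 10 in all, crops included, and the job is handed in when it is done.

Besides the shell and the picture viewer there is one more tool, called as a command line: name --argument value ..., lists and objects as JSON in quotes. drive_tool: Moves the arm, as the interface text tells. Its arguments: {"type":"object","properties":{"increments":{"type":"array","items":{"type":"array","items":{"type":"array","items":{"type":"number"}}}},"squeeze":{"type":"number"}},"required":["increments"]}

```bash
mkdir -p pics; python3 - <<'E'
from station import robot
import cv2,numpy as np
s=robot.state();print(s['time_s'],s['eef_pos'],s['ee_rot'],s['grip_width'])
for n in('top','side'):
    c=robot.capture(n);cv2.imwrite(f'pics/{n}0.png',c['img']);np.savez(f'{n}.npz',K=c['K'],R=c['R'],t=c['t']);print(n,-c['R'].T@c['t'],c['K'][0,0])
E
```

```text
0.0 [0.2523026  0.57138242 0.23571276] [-3.14008194e+00  4.61109796e-05  2.72578825e+00] 0.9976085204423055
top [ 0.37278532 -0.07633161  0.98161172] 411.9706865760934
side [ 0.35767428 -0.70132522  0.75493091] 376.5480852653545
```

View pics/top0.png

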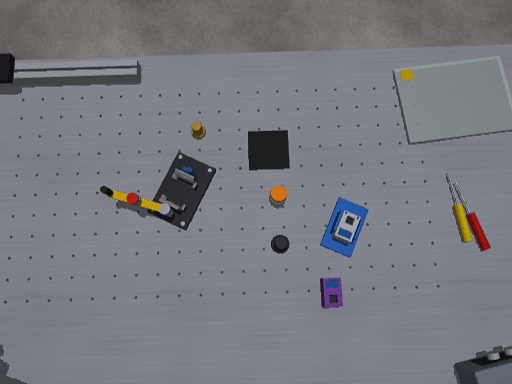

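View pics/side0.png

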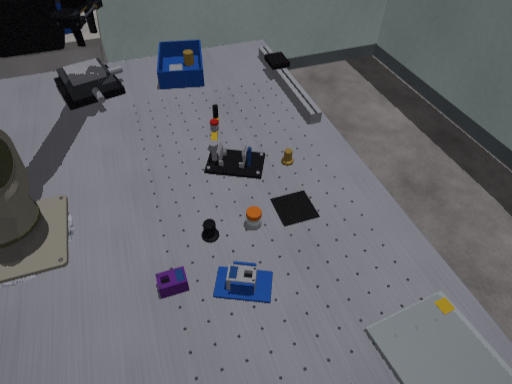

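The top view shows the aluminium module in the blue carrier at (346,227). The purple look-alike is at (332,292) and is not meant. The fixture is at (183,190), with its catch at (188,171), the hinge at (165,210), the red plunger at (132,198) and the knob at (106,190). The side view agrees: module (241,278), purple block (172,282). I'll check this in an enlarged crop.

```bash
cat > h.py <<'E'
import numpy as np,cv2
def cam(n): return np.load(f'{n}.npz')
def ray(n,px,z):
    c=cam(n);o=-c['R'].T@c['t'];d=c['R'].T@np.linalg.inv(c['K'])@[px[0],px[1],1.];return (o+d*(z-o[2])/d[2])[:2]
def proj(n,X):
    c=cam(n);p=c['K']@(c['R']@np.asarray(X,float)+c['t']);return p[:2]/p[2]
def blobs(img,lo,hi,roi,amin=6):
    h=cv2.cvtColor(img,cv2.COLOR_BGR2HSV);x0,y0,x1,y1=roi
    m=np.zeros(h.shape[:2],np.uint8);m[y0:y1,x0:x1]=cv2.inRange(h,lo,hi)[y0:y1,x0:x1]
    cs,_=cv2.findContours(m,cv2.RETR_EXTERNAL,cv2.CHAIN_APPROX_NONE)
    return sorted([c for c in cs if cv2.contourArea(c)>=amin],key=cv2.contourArea,reverse=True)
def cen(c):
    M=cv2.moments(c);return np.array([M['m10'],M['m01']])/M['m00']
E
python3 - <<'E'
from h import *
im=cv2.imread('pics/top0.png')
a=cv2.resize(im[185:315,305:385],None,fx=4.5,fy=4.5,interpolation=cv2.INTER_CUBIC)
b=cv2.resize(im[120:250,90:230],None,fx=3,fy=4.5*1,interpolation=cv2.INTER_CUBIC) if 0 else cv2.resize(im[140:240,95:225],None,fx=3.3,fy=3.3,interpolation=cv2.INTER_CUBIC)
o=np.zeros((590,800,3),np.uint8);o[:a.shape[0],:a.shape[1]]=a[:590];o[:b.shape[0],365:365+b.shape[1]]=b;cv2.imwrite('pics/crop0.png',o)
def rep(name,lo,hi,roi,z,k=2,n='top',im=im):
    for c in blobs(im,lo,hi,roi)[:k]:
        r=cv2.minAreaRect(c);print(name,cv2.contourArea(c),cen(c).round(1),ray(n,cen(c),z).round(4),'rect',np.round(r[0],1),np.round(r[1],1),round(r[2],1))
rep('carrier',(100,120,60),(125,255,255),(310,190,380,262),.008)
rep('white',(0,0,150),(180,90,255),(328,203,366,250),.048)
rep('red',(0,150,80),(8,255,255),(95,170,180,230),.1)
rep('red',(172,150,80),(180,255,255),(95,170,180,230),.1)
rep('yellow',(20,150,80),(35,255,255),(95,170,180,230),.07,3)
rep('base',(0,0,0),(180,255,60),(135,145,225,235),.012,2)
rep('knob',(0,0,0),(180,255,60),(95,180,114,200),.112)
rep('catch',(100,120,60),(125,255,255),(175,160,205,185),.07)
rep('hinge',(0,0,150),(180,60,255),(155,200,176,220),.075)
E
```

```text
carrier 1586.0 [343.9 226.8] [ 0.485  -0.2923] rect [344.1 226.8] [32.6 51.8] 21.4
white 408.0 [347.1 226.1] [ 0.4818 -0.2908] rect [347.4 225.6] [17.6 26.7] 22.2
red 79.0 [132.2 198. ] [0.5533 0.1842] rect [132. 198.] [10. 10.] 90.0
yellow 136.0 [149.8 204.4] [0.5435 0.1532] rect [149.5 204.1] [20.2  8.6] 17.1
yellow 91.5 [119.1 195.6] [0.5661 0.2229] rect [119.  195.6] [16.5  7.7] 15.9
base 2405.0 [184.2 188.1] [0.5913 0.0856] rect [181.3 190.4] [43.4 69.6] 27.0
knob 63.5 [106.2 190.6] [0.5692 0.2372] rect [106.3 190.5] [13.4  6.1] 29.7
catch 35.5 [186.6 169. ] [0.6229 0.0706] rect [186.5 169. ] [9.8 5.8] 26.6
hinge 69.5 [164.  208.3] [0.5325 0.1203] rect [164.  208.5] [ 9. 10.] 90.0
```

View pics/crop0.png

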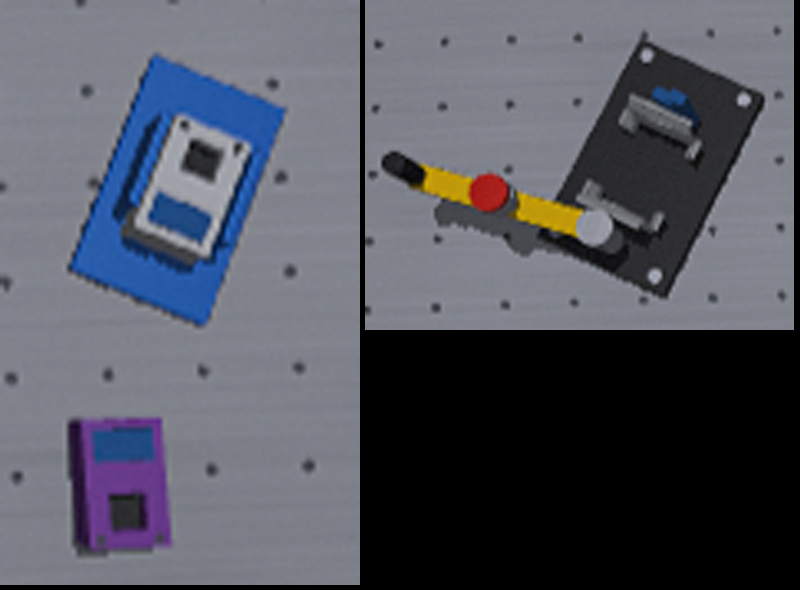

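The crop confirms it. The aluminium module sits in the carrier with its bore towards the upper right and its label at the lower left. The purple block is separate. The nest is between the two aluminium walls, and the arm is open to the left.

```bash
cat >> h.py <<'E'
def wrect(n,c,z):
    w=np.array([ray(n,p[0],z) for p in c.reshape(-1,1,2)],np.float32)
    return cv2.minAreaRect(w*1000)
def go(x,y,z,yawdeg,s):
    "shift (mm, tool axes) and rotvec to reach a tool-down pose"
    from scipy.spatial.transform import Rotation as Ro
    R0=Ro.from_euler('xyz',s['ee_rot']);R1=Ro.from_euler('xyz',[np.pi,0,np.radians(yawdeg)])
    print('go',(R0.inv().apply(np.array([x,y,z])-s['eef_pos'])*1000).round(1),(R0.inv()*R1).as_rotvec().round(4))
E
python3 - <<'E'
from h import *
from station import robot
im=cv2.imread('pics/top0.png')
c=blobs(im,(0,0,150),(180,90,255),(328,203,366,250))[0];print('mod',wrect('top',c,.048))
c=blobs(im,(100,120,60),(125,255,255),(310,190,380,262))[0];print('car',wrect('top',c,.008))
c=blobs(im,(0,0,0),(180,255,60),(135,145,225,235))[0];r=wrect('top',c,.012);print('base',r)
c=blobs(im,(0,0,0),(180,255,60),(240,125,295,175))[0];print('pad',wrect('top',c,.002))
for n,roi in(('lens',(268,230,292,255)),):
    c=blobs(im,(0,0,0),(180,255,60),roi)[0];print(n,ray('top',cen(c),.03))
print('jar',ray('top',cen(blobs(im,(5,150,80),(18,255,255),(265,180,290,210))[0]),.05))
s=robot.state();go(.5,.2,.237,110,s)
# side: bore & carrier check
si=cv2.imread('pics/side0.png')
c=blobs(si,(100,120,60),(125,255,255),(205,255,280,305))[0];print('car side',wrect('side',c,.008))
c=blobs(si,(0,0,0),(180,255,60),(200,140,270,182))[0];print('base side',wrect('side',c,.012))
E
```

```text
mod ((482.986328125, -291.7626037597656), (39.70759201049805, 61.68818283081055), 64.12690734863281)
car ((485.77484130859375, -292.55914306640625), (75.48236846923828, 124.46553802490234), 64.8631591796875)
base ((586.539306640625, 91.72555541992188), (105.3261489868164, 165.0045166015625), 62.85105514526367)
pad ((684.6990966796875, -120.40431213378906), (100.09466552734375, 98.44849395751953), 89.91181945800781)
lens [ 0.44870285 -0.13666084]
jar [ 0.56320648 -0.13776258]
go [-376.6 -239.8   -0.8] [-1.20e-03  6.00e-04  8.06e-01]
car side ((485.244384765625, -296.0513000488281), (76.3729019165039, 124.00169372558594), 64.76438903808594)
base side ((586.552001953125, 87.42942810058594), (116.89881896972656, 164.69114685058594), 63.204898834228516)
```

drive_tool --increments '[[[-377,-240,0,0,0,0.8,1],[-377,-240,0,0,0,0.8,1],[-377,-240,0,0,0,0.8,1],[-377,-240,0,0,0,0.8,1],[-377,-240,0,0,0,0.8,1],[-377,-240,0,0,0,0.8,1],[-377,-240,0,0,0,0.8,1],[-377,-240,0,0,0,0.8,1],[-377,-240,0,0,0,0.8,1],[-377,-240,0,0,0,0.8,1]]]' --squeeze 30

```text
time_s: 1.1
eef_pos: [0.5035, 0.1929, 0.2365]
ee_rot: [3.141, 0.003, 1.916]
force: [-0.9, -0.1, 0.6]
grip_width: 0.997
finger_force: 0.0
```

```bash
python3 - <<'E'
from h import *
from station import robot
s=robot.state();print(s['time_s'],s['eef_pos'],s['ee_rot'],s['joint_pos']);go(.483,-.2925,.14,65,s)
E
```

```text
1.1 [0.50349604 0.19290719 0.23654921] [3.14122413e+00 2.53662472e-03 1.91588758e+00] [-0.73859863  0.13822198  0.31632343  1.70621066 -0.0417953   1.30399462
 -0.06898738]
go [-449.6 -183.5   97.6] [0.0013 0.0023 0.7814]
```

drive_tool --increments '[[[-450,-184,97,0,0,0.78,1],[-450,-184,97,0,0,0.78,1],[-450,-184,97,0,0,0.78,1],[-450,-184,97,0,0,0.78,1],[-450,-184,97,0,0,0.78,1],[-450,-184,97,0,0,0.78,1],[-450,-184,97,0,0,0.78,1],[-450,-184,97,0,0,0.78,1],[-450,-184,97,0,0,0.78,1],[-450,-184,97,0,0,0.78,1],[-450,-184,97,0,0,0.78,1],[-450,-184,97,0,0,0.78,1]]]'

```text
time_s: 2.3
eef_pos: [0.4836, -0.2865, 0.1388]
ee_rot: [-3.14, 0.001, 1.144]
force: [-0.3, -0.0, -0.1]
grip_width: 0.998
finger_force: 0.0
```

```bash
python3 - <<'E'
from h import *
from station import robot
s=robot.state();print(s['eef_pos'],s['ee_rot'],s['joint_pos']);go(.483,-.2925,.028,65,s)
im=robot.capture('side')['img'];cv2.imwrite('pics/side1.png',cv2.resize(im[190:330,160:340],None,fx=4,fy=4))
E
```

```text
[ 0.48364317 -0.28650422  0.1388228 ] [-3.14011026e+00  5.18747041e-04  1.14357918e+00] [-0.14323906  0.32045971  0.71172531  1.78272395 -0.22934186  1.1245016
  0.21625693]
go [ -5.7   2.1 110.8] [-0.0015  0.0005  0.0091]
```

View pics/side1.png

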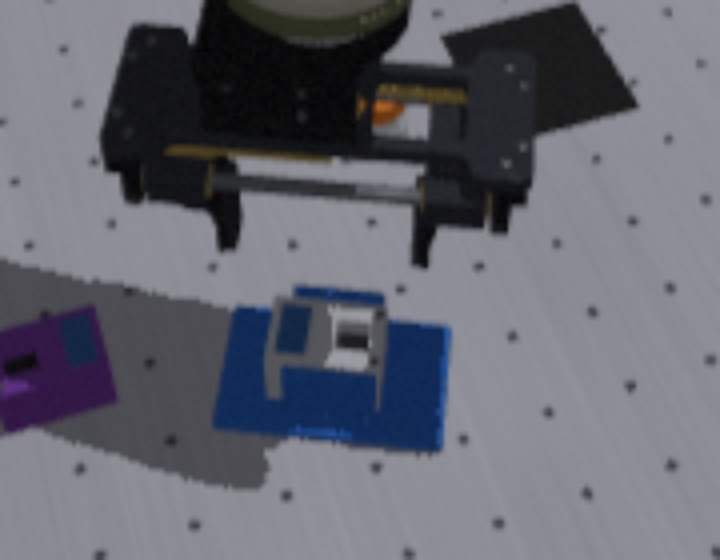

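The gripper straddles the module's length: fingers at crop (230,240) and (422,255), module at (330,335). I'll let it settle and check the offset.

drive_tool --increments '[[[0,0,0,0,0,0,1],[0,0,0,0,0,0,1],[0,0,0,0,0,0,1]]]'

```text
time_s: 2.65
eef_pos: [0.4848, -0.2849, 0.1398]
ee_rot: [3.141, -0.001, 1.148]
force: [-0.2, 0.1, 0.3]
grip_width: 0.999
finger_force: 0.0
```

```bash
python3 - <<'E'
from h import *
from station import robot
s=robot.state();print(s['eef_pos'],s['ee_rot']);go(.483,-.2925,.028,65,s)
E
```

```text
[ 0.48478832 -0.28491921  0.13976142] [ 3.14115816e+00 -7.14087252e-04  1.14752871e+00]
go [ -7.7   1.4 111.8] [ 0.0004 -0.0007  0.0131]
```

drive_tool --increments '[[[-7.5,1.5,20,0,0,0.013,1],[-7.5,1.5,50,0,0,0.013,1],[-7.5,1.5,75,0,0,0.013,1],[-7.5,1.5,95,0,0,0.013,1],[-7.5,1.5,107,0,0,0.013,1],[-7.5,1.5,112,0,0,0.013,1],[-7.5,1.5,112,0,0,0.013,1],[-7.5,1.5,112,0,0,0.013,1]]]'

```text
time_s: 3.45
eef_pos: [0.4831, -0.2936, 0.0284]
ee_rot: [3.14, -0.0, 1.133]
force: [-0.1, -0.5, 0.6]
grip_width: 1.003
finger_force: 0.0
```

drive_tool --increments '[[[0,0,0,0,0,0,0.5],[0,0,0,0,0,0,0.4],[0,0,0,0,0,0,0.3],[0,0,0,0,0,0,0.2],[0,0,0,0,0,0,0.1],[0,0,0,0,0,0,0],[0,0,0,0,0,0,-0.3],[0,0,0,0,0,0,-0.3]]]' --squeeze 25

```text
time_s: 4.25
eef_pos: [0.4824, -0.2933, 0.0276]
ee_rot: [-3.141, -0.0, 1.133]
force: [-3.3, 1.3, 5.5]
grip_width: 0.711
finger_force: 25.0
```

drive_tool --increments '[[[0,0,-5,0,0,0,-0.3],[0,0,-20,0,0,0,-0.3],[0,0,-50,0,0,0,-0.3],[0,0,-80,0,0,0,-0.3],[0,0,-100,0,0,0,-0.3],[0,0,-100,0,0,0,-0.3],[0,0,-100,0,0,0,-0.3],[0,0,-100,0,0,0,-0.3]]]'

```text
time_s: 5.05
eef_pos: [0.482, -0.2929, 0.1265]
ee_rot: [-3.14, -0.0, 1.133]
force: [0.4, -0.1, -2.6]
grip_width: 0.708
finger_force: 25.0
```

```bash
python3 - <<'E'
from h import *
from station import robot
s=robot.state();print(s['eef_pos'],s['ee_rot']);go(.685,-.120,.1,65,s)
E
```

```text
[ 0.48198459 -0.29292548  0.12647096] [-3.13993201e+00 -2.84381449e-05  1.13291924e+00]
go [242.7 110.6  26.3] [-0.0017 -0.     -0.0015]
```

drive_tool --increments '[[[25,11,0,0,0,0,-0.3],[65,30,0,0,0,0,-0.3],[105,48,0,0,0,0,-0.3],[145,66,5,0,0,0,-0.3],[185,84,12,0,0,0,-0.3],[220,100,20,0,0,0,-0.3],[238,108,26,0,0,0,-0.3],[243,110,26,0,0,0,-0.3],[243,110,26,0,0,0,-0.3],[243,110,26,0,0,0,-0.3],[243,110,26,0,0,0,-0.3]]]'

```text
time_s: 6.15
eef_pos: [0.6844, -0.1218, 0.102]
ee_rot: [3.141, 0.0, 1.131]
force: [0.9, -0.6, -2.3]
grip_width: 0.712
finger_force: 25.0
```

drive_tool --increments '[[[0,0,20,0,0,0,-0.3],[0,0,40,0,0,0,-0.3],[0,0,58,0,0,0,-0.3],[0,0,68,0,0,0,-0.3],[0,0,73,0,0,0,-0.3],[0,0,75,0,0,0,-0.3],[0,0,76,0,0,0,-0.3],[0,0,76,0,0,0,-0.3],[0,0,76,0,0,0,-0.3]]]'

```text
time_s: 7.05
eef_pos: [0.6856, -0.12, 0.0262]
ee_rot: [3.141, -0.0, 1.133]
force: [0.1, 0.1, -2.4]
grip_width: 0.709
finger_force: 25.0
```

drive_tool --increments '[[[0,0,2,0,0,0,-0.3],[0,0,3.5,0,0,0,-0.3],[0,0,4.5,0,0,0,-0.3],[0,0,4.8,0,0,0,-0.3],[0,0,4.8,0,0,0,-0.3]]]'

```text
time_s: 7.55
eef_pos: [0.6853, -0.1199, 0.0217]
ee_rot: [-3.141, -0.001, 1.133]
force: [-3.9, 0.9, 7.3]
grip_width: 0.709
finger_force: 25.0
```

drive_tool --increments '[[[0,0,0,0,0,0,0.5],[0,0,0,0,0,0,1],[0,0,0,0,0,0,1],[0,0,0,0,0,0,1],[0,0,-15,0,0,0,1],[0,0,-40,0,0,0,1],[0,0,-70,0,0,0,1],[0,0,-75,0,0,0,1]]]'

```text
time_s: 8.35
eef_pos: [0.6873, -0.1208, 0.101]
ee_rot: [3.136, -0.002, 1.133]
force: [0.6, -0.5, 1.1]
grip_width: 0.994
finger_force: 0.0
```

drive_tool --increments '[[[0,0,0,0,0,-0.15,1],[0,0,0,0,0,-0.3,1],[0,0,0,0,0,-0.45,1],[0,0,0,0,0,-0.6,1],[0,0,0,0,0,-0.75,1],[0,0,0,0,0,-0.9,1],[0,0,0,0,0,-1.05,1],[0,0,0,0,0,-1.2,1],[0,0,0,0,0,-1.35,1],[0,0,0,0,0,-1.5,1],[0,0,0,0,0,-1.571,1],[0,0,0,0,0,-1.571,1]]]'

```text
time_s: 9.55
eef_pos: [0.6852, -0.1203, 0.0961]
ee_rot: [3.141, 0.0, 2.704]
force: [0.7, -0.6, 0.4]
grip_width: 1.001
finger_force: 0.0
```

drive_tool --increments '[[[0,0,0,0,0,0,1],[0,0,0,0,0,0,1],[0,0,0,0,0,0,1]]]'

```text
time_s: 9.85
eef_pos: [0.6852, -0.12, 0.0957]
ee_rot: [-3.142, -0.0, 2.703]
force: [0.0, -0.3, -0.6]
grip_width: 1.0
finger_force: 0.0
```

```bash
python3 - <<'E'
from h import *
from station import robot
s=robot.state();print(s['eef_pos'],s['ee_rot'],s['joint_pos']);go(.6853,-.1199,.025,155,s)
a=robot.capture('side')['img'];b=robot.capture('top')['img']
o=np.hstack([cv2.resize(a[120:280,210:360],(390,416)),cv2.resize(b[90:210,200:340],(400,416))]);cv2.imwrite('pics/pad.png',o)
E
```

```text
[ 0.68521078 -0.11995618  0.09574039] [-3.14152714e+00 -2.34518637e-05  2.70273387e+00] [-0.07904166  0.59275599  0.26924578  1.42070342 -0.16346606  1.15008231
  1.34515899]
go [-0.1  0.1 70.7] [-0.0001 -0.     -0.0025]
```

View pics/pad.png

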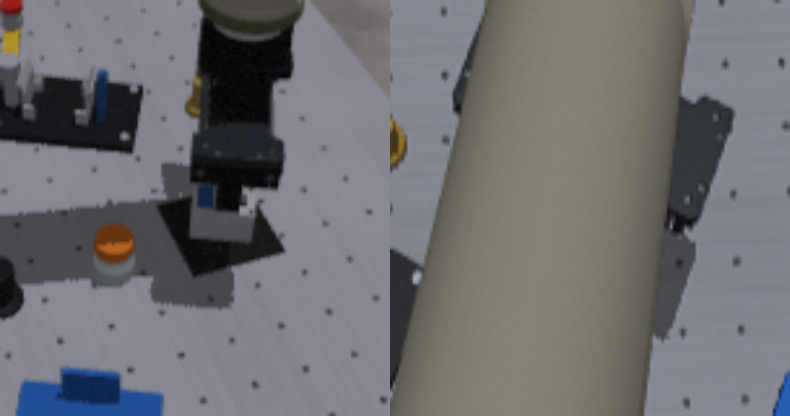

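The left crop shows the module upright on the pad at (222,212) with the gripper turned across it. The top view is blocked by the arm. Next I regrip by the sides.

drive_tool --increments '[[[0,0,25,0,0,0,1],[0,0,48,0,0,0,1],[0,0,62,0,0,0,1],[0,0,70,0,0,0,1],[0,0,70,0,0,0,1],[0,0,70,0,0,0,1]]]'

```text
time_s: 10.55
eef_pos: [0.6858, -0.1201, 0.0266]
ee_rot: [3.141, 0.001, 2.704]
force: [-0.3, -0.3, -0.3]
grip_width: 0.998
finger_force: 0.0
```

drive_tool --increments '[[[0,0,0,0,0,0,0.4],[0,0,0,0,0,0,0.2],[0,0,0,0,0,0,0.1],[0,0,0,0,0,0,0],[0,0,0,0,0,0,-0.1],[0,0,0,0,0,0,-0.3],[0,0,0,0,0,0,-0.6],[0,0,0,0,0,0,-0.6],[0,0,0,0,0,0,-0.6]]]'

```text
time_s: 11.45
eef_pos: [0.6853, -0.1197, 0.0257]
ee_rot: [3.141, 0.0, 2.704]
force: [1.0, -0.0, -0.1]
grip_width: 0.457
finger_force: 25.0
```

drive_tool --increments '[[[0,0,-5,0,0,0,-0.6],[0,0,-20,0,0,0,-0.6],[0,0,-50,0,0,0,-0.6],[0,0,-85,0,0,0,-0.6],[0,0,-105,0,0,0,-0.6],[0,0,-110,0,0,0,-0.6],[0,0,-110,0,0,0,-0.6],[0,0,-110,0,0,0,-0.6]]]'

```text
time_s: 12.25
eef_pos: [0.6845, -0.1198, 0.1344]
ee_rot: [-3.141, -0.002, 2.704]
force: [-0.3, -0.2, -2.8]
grip_width: 0.456
finger_force: 25.0
```

```bash
python3 - <<'E'
from h import *
from station import robot
s=robot.state();print(s['eef_pos'],s['ee_rot']);go(.5794,.0953,.135,153,s)
E
```

```text
[ 0.68447309 -0.11984946  0.13438259] [-3.14105350e+00 -1.93562636e-03  2.70378153e+00]
go [186.4 150.3  -0.3] [-0.0006 -0.0019  0.0334]
```

drive_tool --increments '[[[20,16,0,0,0,0.01,-0.6],[50,40,0,0,0,0.034,-0.6],[85,68,0,0,0,0.034,-0.6],[120,96,0,0,0,0.034,-0.6],[150,121,0,0,0,0.034,-0.6],[172,139,0,0,0,0.034,-0.6],[183,148,0,0,0,0.034,-0.6],[186,150,0,0,0,0.034,-0.6],[186,150,0,0,0,0.034,-0.6],[186,150,0,0,0,0.034,-0.6],[186,150,0,0,0,0.034,-0.6]]]'

```text
time_s: 13.35
eef_pos: [0.5809, 0.0929, 0.1356]
ee_rot: [-3.141, 0.0, 2.667]
force: [-0.7, -0.0, -1.7]
grip_width: 0.455
finger_force: 25.0
```

drive_tool --increments '[[[0,0,15,0,0,0,-0.6],[0,0,30,0,0,0,-0.6],[0,0,38,0,0,0,-0.6],[0,0,40,0,0,0,-0.6],[0,0,40,0,0,0,-0.6],[0,0,40,0,0,0,-0.6]]]'

```text
time_s: 13.95
eef_pos: [0.5807, 0.0948, 0.0961]
ee_rot: [3.141, 0.0, 2.67]
force: [0.2, 0.2, -2.0]
grip_width: 0.458
finger_force: 25.0
```

```bash
python3 - <<'E'
from h import *
from station import robot
s=robot.state();print(s['eef_pos'],s['ee_rot'])
a=robot.capture('side')['img'];cv2.imwrite('pics/side_n.png',a)
b=robot.capture('top')['img'];cv2.imwrite('pics/top_n.png',b)
o=np.hstack([cv2.resize(a[110:200,180:300],(480,360)),cv2.resize(b[130:250,130:230],(300,360))]);cv2.imwrite('pics/nest.png',o)
E
```

```text
[0.58065928 0.094812   0.09608993] [3.14111087e+00 4.36920245e-04 2.66986902e+00]
```

View pics/nest.png

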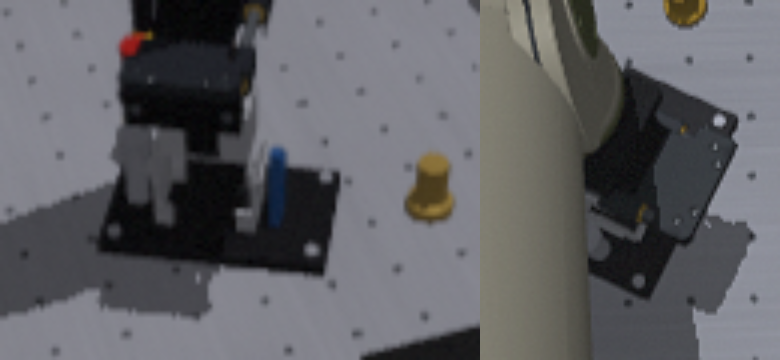

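The module hangs between the two end walls in the side crop, at about (200,130). Its yaw is aligned and no contact is visible. I'll lower it slowly and watch the force.

drive_tool --increments '[[[0,0,5,0,0,0,-0.6],[0,0,10,0,0,0,-0.6],[0,0,15,0,0,0,-0.6],[0,0,20,0,0,0,-0.6],[0,0,25,0,0,0,-0.6],[0,0,30,0,0,0,-0.6],[0,0,30,0,0,0,-0.6]]]'

```text
time_s: 14.75
eef_pos: [0.5798, 0.0946, 0.0648]
ee_rot: [-3.141, -0.001, 2.67]
force: [-0.2, -0.4, -2.6]
grip_width: 0.461
finger_force: 25.0
```

drive_tool --increments '[[[0,0,3,0,0,0,-0.6],[0,0,6,0,0,0,-0.6],[0,0,9,0,0,0,-0.6],[0,0,12,0,0,0,-0.6],[0,0,12,0,0,0,-0.6]]]'

```text
time_s: 15.25
eef_pos: [0.5801, 0.0947, 0.0532]
ee_rot: [-3.141, -0.001, 2.67]
force: [0.3, 0.4, -3.3]
grip_width: 0.459
finger_force: 25.0
```

drive_tool --increments '[[[0,0,3,0,0,0,-0.6],[0,0,6,0,0,0,-0.6],[0,0,9,0,0,0,-0.6],[0,0,12,0,0,0,-0.6],[0,0,14,0,0,0,-0.6],[0,0,14.5,0,0,0,-0.6],[0,0,14.5,0,0,0,-0.6]]]'

```text
time_s: 15.95
eef_pos: [0.5803, 0.0947, 0.0392]
ee_rot: [3.142, -0.0, 2.67]
force: [1.6, 0.0, -2.6]
grip_width: 0.458
finger_force: 25.0
```

drive_tool --increments '[[[0,0,1,0,0,0,-0.6],[0,0,2,0,0,0,-0.6],[0,0,2.8,0,0,0,-0.6],[0,0,3,0,0,0,-0.6],[0,0,3,0,0,0,-0.6]]]'

```text
time_s: 16.45
eef_pos: [0.5803, 0.0947, 0.0362]
ee_rot: [3.142, -0.0, 2.67]
force: [-0.9, 0.4, -2.6]
grip_width: 0.458
finger_force: 25.0
```

drive_tool --increments '[[[0,0,0.4,0,0,0,-0.6],[0,0,0.8,0,0,0,-0.6],[0,0,0.8,0,0,0,-0.6]]]'

```text
time_s: 16.75
eef_pos: [0.5804, 0.0948, 0.0357]
ee_rot: [3.141, 0.0, 2.67]
force: [-1.4, -0.4, 0.7]
grip_width: 0.456
finger_force: 25.0
```

The module is seated: the force sign changed at the expected height. Now I release and lift.

drive_tool --increments '[[[0,0,0,0,0,0,0.1],[0,0,0,0,0,0,0.3],[0,0,0,0,0,0,0.6],[0,0,0,0,0,0,0.8],[0,0,0,0,0,0,0.8],[0,0,-15,0,0,0,0.8],[0,0,-50,0,0,0,0.8],[0,0,-90,0,0,0,0.8],[0,0,-130,0,0,0,0.8],[0,0,-150,0,0,0,0.8],[0,0,-150,0,0,0,0.8],[0,0,-150,0,0,0,0.8]]]'

```text
time_s: 17.95
eef_pos: [0.5804, 0.0947, 0.1863]
ee_rot: [3.141, 0.001, 2.67]
force: [0.3, 0.7, -0.4]
grip_width: 0.898
finger_force: 0.0
```

```bash
python3 - <<'E'
from h import *
from station import robot
s=robot.state();print(s['eef_pos'],s['ee_rot'],s['joint_pos'])
im=robot.capture('side')['img'];cv2.imwrite('pics/side2.png',im)
cv2.imwrite('pics/side2c.png',cv2.resize(im[95:190,190:290],None,fx=6,fy=6))
H=np.array([.0,0])
a=np.radians(-27);u=np.array([np.cos(a),np.sin(a)])
hinge=np.array([.5803,.0947])-.054*u;print('hinge',hinge)
t=cv2.imread('pics/top0.png')
for n,i,roi in(('top',t,(95,170,180,230)),('side',cv2.imread('pics/side0.png'),(200,110,225,135))):
    m=[c for c in blobs(i,(0,150,80),(8,255,255),roi)+blobs(i,(172,150,80),(180,255,255),roi)]
    if m: p=ray(n,cen(m[0]),.1 if n=='top' else .097);d=p-hinge;print(n,p,np.linalg.norm(d),np.degrees(np.arctan2(d[1],d[0]))+27)
th=np.arctan2(*(d[::-1]));
E
```

```text
[0.58044579 0.09471809 0.18628658] [3.14060327e+00 8.25738642e-04 2.66977901e+00] [-0.42156124  0.28100927  0.21861678  1.643376   -0.06428339  1.22295665
  0.90958154]
hinge [0.53218565 0.11921549]
top [0.55333653 0.18421245] 0.06835177717193949 98.97441834128377
side [0.55478722 0.18464625] 0.0692243846926181 97.94368560005205
```

View pics/side2c.png

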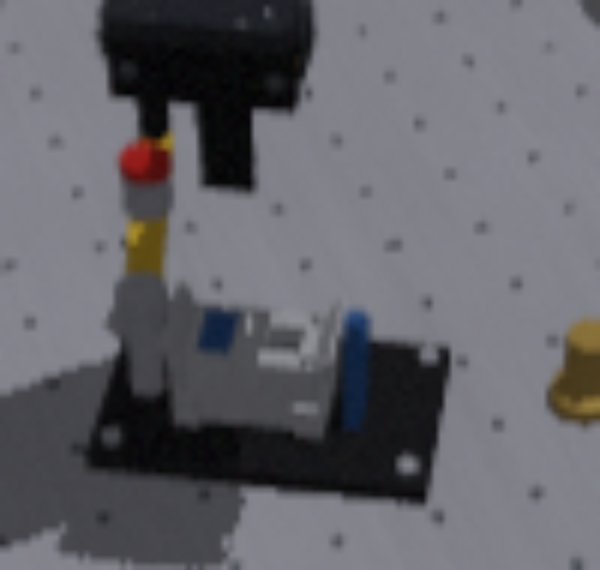

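The module is seated fully home between the end walls, with the bore (290,335 in the crop) towards the blue catch (355,370) and the label towards the hinge. Next is the knob.

```bash
python3 - <<'E'
from h import *
from station import robot
s=robot.state();h=np.array([.5322,.1192]);a=np.radians(71.5);k=h+.13*np.array([np.cos(a),np.sin(a)]);print(k);go(*k,.165,71.5,s)
for n in('top','side'):
    i=cv2.imread(f'pics/{n}0.png');print(n,proj(n,[*k,.112]),proj(n,[*k,.07]))
i=cv2.imread('pics/top0.png');c=blobs(i,(0,0,0),(180,255,60),(95,180,114,200))[0];print(cen(c))
i=cv2.imread('pics/side0.png');c=blobs(i,(0,0,0),(180,255,60),(205,100,225,119))[0];print(cen(c),proj('side',[*k,.091]))
E
```

```text
[0.57344961 0.24248208]
go [ 73.  128.7  20.3] [-5.0000e-04 -2.0000e-04  1.4219e+00]
top [103.85961764 188.75393408] [110.50658595 192.70897766]
side [214.42583163 105.14454231] [215.28406029 116.73183563]
[106.21784777 190.57217848]
[214.98207885 110.9390681 ] [214.86059899 111.01451282]
```

Knob prediction agrees with both views. Moving above it and turning.

drive_tool --increments '[[[10,20,0,0,0,0.14,0.4],[25,45,0,0,0,0.28,0.2],[40,70,0,0,0,0.42,0],[55,95,5,0,0,0.56,0],[65,115,10,0,0,0.7,0],[73,129,15,0,0,0.85,0],[73,129,20,0,0,1.0,0],[73,129,20,0,0,1.15,0],[73,129,20,0,0,1.3,0],[73,129,20,0,0,1.422,0],[73,129,20,0,0,1.422,0],[73,129,20,0,0,1.422,0]]]'

```text
time_s: 19.2
eef_pos: [0.5735, 0.2427, 0.1646]
ee_rot: [-3.141, 0.001, 1.252]
force: [-0.7, 0.3, 1.0]
grip_width: 0.498
finger_force: 0.0
```

drive_tool --increments '[[[0,0,0,0,0,0,0],[0,0,0,0,0,0,0]]]'

```text
time_s: 19.4
eef_pos: [0.5739, 0.2427, 0.1653]
ee_rot: [-3.141, 0.0, 1.249]
force: [1.4, 0.6, -0.5]
grip_width: 0.5
finger_force: 0.0
```

```bash
python3 - <<'E'
from h import *
from station import robot
s=robot.state();print(s['eef_pos'],s['ee_rot'],s['joint_pos'],s['grip_width']);go(.5734,.2425,.095,71.5,s)
E
```

```text
[0.57388657 0.24267436 0.16526966] [-3.14134413e+00  1.21934758e-04  1.24937739e+00] [-0.7509623   0.38298601  0.35445839  1.57622995 -0.13928484  1.20762093
 -0.69191169] 0.49974279840887065
go [-0.3 -0.4 70.3] [-0.0002  0.0001  0.0015]
```

drive_tool --increments '[[[0,0,20,0,0,0,0],[0,0,40,0,0,0,0],[0,0,60,0,0,0,0],[0,0,70,0,0,0,0],[0,0,70,0,0,0,0],[0,0,70,0,0,0,-0.3],[0,0,70,0,0,0,-0.5],[0,0,70,0,0,0,-0.8],[0,0,70,0,0,0,-0.9],[0,0,70,0,0,0,-0.9],[0,0,70,0,0,0,-0.9]]]' --squeeze 10

```text
time_s: 20.5
eef_pos: [0.5741, 0.243, 0.0959]
ee_rot: [3.141, -0.001, 1.248]
force: [-0.7, 0.2, 3.8]
grip_width: 0.18
finger_force: 10.0
```

```bash
python3 - <<'E'
from h import *
from station import robot
s=robot.state();print(s['eef_pos'],s['ee_rot'],s['grip_width'],s['finger_force'])
p=s['eef_pos'][:2];h=np.array([.5322,.1192]);d=p-h;f0=np.degrees(np.arctan2(d[1],d[0]));print(f0,np.linalg.norm(d))
yaw=s['ee_rot'][2];c,sn=np.cos(yaw),np.sin(yaw)
for k in range(1,24):
    f=max(f0-4.5*k,-27);a=np.radians(f);w=h+.13*np.array([np.cos(a),np.sin(a)])-p
    print(k,round(f,1),(np.array([c*w[0]+sn*w[1],sn*w[0]-c*w[1]])*1000).round(1),round(np.radians(f0-f),3))
E
```

```text
[0.57413083 0.24299268 0.09590052] [ 3.14127770e+00 -6.44286693e-04  1.24787715e+00] 0.17962906515916607 9.999895063228905
71.28782529090832 0.1307012670096125
1 66.8 [-1.1 10.2] 0.079
2 62.3 [-2.4 20.3] 0.157
3 57.8 [-4.4 30.3] 0.236
4 53.3 [-7.2 40.1] 0.314
5 48.8 [-10.8  49.7] 0.393
6 44.3 [-15.1  59. ] 0.471
7 39.8 [-20.1  67.9] 0.55
8 35.3 [-25.8  76.3] 0.628
9 30.8 [-32.2  84.3] 0.707
10 26.3 [-39.1  91.8] 0.785
11 21.8 [-46.6  98.7] 0.864
12 17.3 [-54.7 105. ] 0.942
13 12.8 [-63.2 110.6] 1.021
14 8.3 [-72.1 115.6] 1.1
15 3.8 [-81.4 119.8] 1.178
16 -0.7 [-91.  123.3] 1.257
17 -5.2 [-100.8  126. ] 1.335
18 -9.7 [-110.8  128. ] 1.414
19 -14.2 [-121.   129.2] 1.492
20 -18.7 [-131.2  129.5] 1.571
21 -23.2 [-141.4  129.1] 1.649
22 -27 [-149.9  128.1] 1.715
23 -27 [-149.9  128.1] 1.715
```

drive_tool --increments '[[[-1,10,0,0,0,0.079,-0.9],[-2.5,20,0,0,0,0.157,-0.9],[-4.5,30,0,0,0,0.236,-0.9],[-7,40,0,0,0,0.314,-0.9],[-11,49.5,0,0,0,0.393,-0.9],[-15,59,0,0,0,0.471,-0.9],[-20,68,0,0,0,0.55,-0.9],[-26,76,0,0,0,0.628,-0.9],[-32,84,0,0,0,0.707,-0.9],[-39,92,0,0,0,0.785,-0.9],[-39,92,0,0,0,0.785,-0.9]]]'

```text
time_s: 21.6
eef_pos: [0.6497, 0.175, 0.0959]
ee_rot: [3.141, -0.001, 0.459]
force: [-2.6, -1.2, 4.6]
grip_width: 0.181
finger_force: 10.0
```

```bash
python3 - <<'E'
from h import *
from station import robot
s=robot.state();print(s['eef_pos'],s['ee_rot'],s['joint_pos'])
p=s['eef_pos'][:2];h=np.array([.5322,.1192]);d=p-h;f0=np.degrees(np.arctan2(d[1],d[0]));print(f0,np.linalg.norm(d))
yaw=s['ee_rot'][2];c,sn=np.cos(yaw),np.sin(yaw)
for k in range(1,13):
    f=max(f0-4.8*k,-26.5);a=np.radians(f);w=h+.13*np.array([np.cos(a),np.sin(a)])-p
    print(k,round(f,1),(np.array([c*w[0]+sn*w[1],sn*w[0]-c*w[1]])*1000).round(1),round(np.radians(f0-f),3))
E
```

```text
[0.64966467 0.17497502 0.09589511] [ 3.14063743e+00 -6.18964497e-04  4.58731451e-01] [-0.69531374  0.57953075  0.51046784  1.50357342 -0.29858633  1.13586755
 -1.24046983]
25.399482808943574 0.1300338452317495
1 20.6 [-0.7 10.9] 0.084
2 15.8 [-2.2 21.6] 0.168
3 11.0 [-4.6 32.3] 0.251
4 6.2 [-7.9 42.6] 0.335
5 1.4 [-12.1  52.7] 0.419
6 -3.4 [-17.1  62.4] 0.503
7 -8.2 [-22.9  71.6] 0.586
8 -13.0 [-29.4  80.3] 0.67
9 -17.8 [-36.6  88.4] 0.754
10 -22.6 [-44.5  95.9] 0.838
11 -26.5 [-51.4 101.5] 0.906
12 -26.5 [-51.4 101.5] 0.906
```

drive_tool --increments '[[[-0.7,11,0,0,0,0.084,-0.9],[-2,21.5,0,0,0,0.168,-0.9],[-4.5,32,0,0,0,0.251,-0.9],[-8,42.5,0,0,0,0.335,-0.9],[-12,52.5,0,0,0,0.419,-0.9],[-17,62.5,0,0,0,0.503,-0.9],[-23,71.5,0,0,0,0.586,-0.9],[-29.5,80.5,0,0,0,0.67,-0.9],[-36.5,88.5,0,0,0,0.754,-0.9],[-44.5,96,0,0,0,0.838,-0.9],[-48,99,0,0,0,0.87,-0.9],[-48,99,0,0,0,0.87,-0.9]]]'

```text
time_s: 22.8
eef_pos: [0.6499, 0.0666, 0.0959]
ee_rot: [-3.141, 0.0, -0.407]
force: [-0.6, 0.5, 5.2]
grip_width: 0.181
finger_force: 10.0
```

```bash
python3 - <<'E'
from h import *
from station import robot
s=robot.state();print(s['eef_pos'],s['ee_rot'],s['joint_pos'],s['force'])
p=s['eef_pos'][:2];h=np.array([.5322,.1192]);d=p-h;print(np.degrees(np.arctan2(d[1],d[0])),np.linalg.norm(d))
E
```

```text
[0.64986972 0.0666059  0.09587427] [-3.14104219e+00  1.56365710e-04 -4.06884217e-01] [-0.68755377  0.59071133  0.7151327   1.56971591 -0.41469746  1.13778075
 -1.85771935] [-0.58207708  0.49854601  5.15664285]
-24.082914211394286 0.12888872331111467
```

drive_tool --increments '[[[0,1.5,0,0,0,0.01,-0.9],[-0.3,3,0,0,0,0.02,-0.9],[-0.3,4.5,0,0,0,0.035,-0.9],[-0.3,5.5,0,0,0,0.045,-0.9],[-0.3,6.5,0,0,0,0.055,-0.9],[-0.3,6.5,0,0,0,0.055,-0.9]]]'

```text
time_s: 23.4
eef_pos: [0.6475, 0.0617, 0.0959]
ee_rot: [-3.14, -0.0, -0.461]
force: [-0.2, 2.9, 5.7]
grip_width: 0.181
finger_force: 10.0
```

drive_tool --increments '[[[0,0.7,0,0,0,0,-0.9],[0,1.4,0,0,0,0,-0.9],[0,2,0,0,0,0,-0.9],[0,2,0,0,0,0,-0.9]]]'

```text
time_s: 23.8
eef_pos: [0.6474, 0.0617, 0.0959]
ee_rot: [-3.138, -0.001, -0.459]
force: [3.6, 7.8, 2.8]
grip_width: 0.181
finger_force: 10.0
```

drive_tool --increments '[[[0,0.7,0,0,0,0,-0.9],[0,1.4,0,0,0,0,-0.9],[0,1.4,0,0,0,0,-0.9]]]'

```text
time_s: 24.1
eef_pos: [0.6474, 0.0616, 0.0959]
ee_rot: [-3.136, -0.002, -0.458]
force: [7.8, 9.9, 0.3]
grip_width: 0.182
finger_force: 10.0
```

drive_tool --increments '[[[0,-3.4,0,0,0,0,-0.9],[0,-3.4,0,0,0,0,-0.7],[0,-3.4,0,0,0,0,-0.3],[0,-3.4,0,0,0,0,0],[0,-3.4,0,0,0,0,0],[0,-3.4,-25,0,0,0,0],[0,-3.4,-60,0,0,0,0],[0,-3.4,-80,0,0,0,0],[0,-3.4,-80,0,0,0,0]]]'

```text
time_s: 25.0
eef_pos: [0.6486, 0.0602, 0.1784]
ee_rot: [-3.139, -0.004, -0.463]
force: [0.5, -0.9, 0.4]
grip_width: 0.501
finger_force: 0.0
```

```bash
python3 - <<'E'
from h import *
from station import robot
s=robot.state()
im=robot.capture('side')['img'];cv2.imwrite('pics/side3c.png',cv2.resize(im[95:190,190:290],None,fx=6,fy=6))
roi=(200,90,280,180)
for c in blobs(im,(0,150,80),(8,255,255),roi)[:2]+blobs(im,(172,150,80),(180,255,255),roi)[:1]:
    p=ray('side',cen(c),.097);d=p-[.5322,.1192];print(cen(c),p,np.linalg.norm(d),np.degrees(np.arctan2(d[1],d[0])))
i=cv2.cvtColor(im,cv2.COLOR_BGR2HSV)
go(.5928,.0883,.185,-27,s)
E
```

```text
[236.60869565 138.26086957] [0.59409954 0.08831184] 0.06917825494627523 -26.519412096658197
go [-62.4  -0.2  -6.8] [-0.0025 -0.0036  0.0086]
```

View pics/side3c.png

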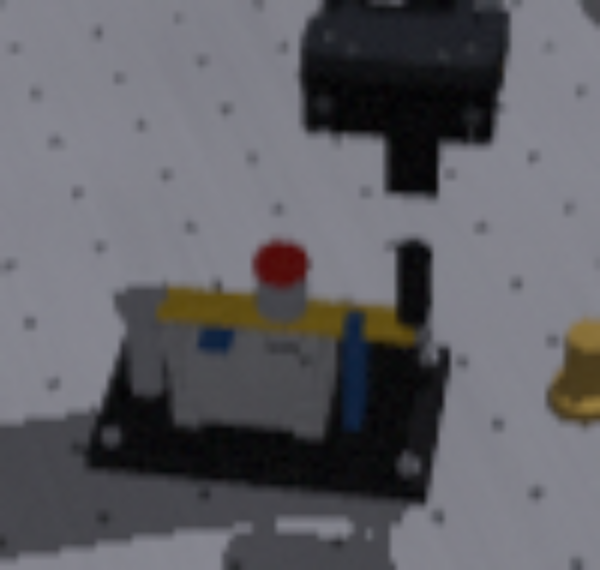

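The arm lies closed over the module, with the knob at crop (413,285) beside the catch at (355,370) and the plunger at (280,265). My back-off could have pulled the arm slightly, so I'll reseat it against the stop and release without retreating.

drive_tool --increments '[[[0,0,30,0,0,0,0],[0,0,60,0,0,0,0],[0,0,78,0,0,0,0],[0,0,80,0,0,0,0],[0,0,80,0,0,0,-0.3],[0,0,80,0,0,0,-0.6],[0,0,80,0,0,0,-0.9],[0,0,80,0,0,0,-0.9],[0,0,80,0,0,0,-0.9]]]'

```text
time_s: 25.95
eef_pos: [0.648, 0.0616, 0.0961]
ee_rot: [-3.14, -0.001, -0.462]
force: [1.5, 1.1, 1.2]
grip_width: 0.177
finger_force: 10.0
```

drive_tool --increments '[[[0,1,0,0,0,0,-0.9],[0,2,0,0,0,0,-0.9],[0,2.5,0,0,0,0,-0.9],[0,2.5,0,0,0,0,-0.9]]]'

```text
time_s: 26.35
eef_pos: [0.6479, 0.0614, 0.0963]
ee_rot: [-3.137, -0.002, -0.46]
force: [7.8, 7.0, -2.2]
grip_width: 0.174
finger_force: 10.0
```

On the stop. Opening in place and lifting, then closing the fingers.

drive_tool --increments '[[[0,0,0,0,0,0,-0.7],[0,0,0,0,0,0,-0.3],[0,0,0,0,0,0,0],[0,0,0,0,0,0,0],[0,0,-25,0,0,0,0],[0,0,-60,0,0,0,0],[0,0,-80,0,0,0,-0.5],[0,0,-80,0,0,0,-1],[0,0,-80,0,0,0,-1],[0,0,-80,0,0,0,-1]]]'

```text
time_s: 27.35
eef_pos: [0.6454, 0.0584, 0.1742]
ee_rot: [3.14, 0.002, -0.462]
force: [-0.2, 0.0, 0.1]
grip_width: 0.219
finger_force: 0.0
```

```bash
python3 - <<'E'
from h import *
from station import robot
s=robot.state();print(s['eef_pos'],s['ee_rot'],s['grip_width']);go(.5932,.0883,.13,-27,s)
E
```

```text
[0.64539703 0.05839422 0.17420632] [ 3.14046795e+00  1.58785710e-03 -4.62378667e-01] 0.21895712585353114
go [-60.   -3.5  44.3] [0.0011 0.0016 0.0089]
```

drive_tool --increments '[[[-20,-1,0,0,0,0,-1],[-50,-3,0,0,0,0.009,-1],[-60,-3.5,20,0,0,0.009,-1],[-60,-3.5,35,0,0,0.009,-1],[-60,-3.5,44,0,0,0.009,-1],[-60,-3.5,44,0,0,0.009,-1],[-60,-3.5,44,0,0,0.009,-1]]]'

```text
time_s: 28.05
eef_pos: [0.5945, 0.0875, 0.1314]
ee_rot: [3.141, -0.0, -0.472]
force: [0.3, -0.6, 0.7]
grip_width: 0.007
finger_force: 0.0
```

drive_tool --increments '[[[0,0,6,0,0,0,-1],[0,0,11,0,0,0,-1],[0,0,15,0,0,0,-1],[0,0,17,0,0,0,-1],[0,0,19,0,0,0,-1],[0,0,19,0,0,0,-1]]]'

```text
time_s: 28.65
eef_pos: [0.5939, 0.0884, 0.1125]
ee_rot: [-3.142, 0.0, -0.471]
force: [-2.2, -0.5, 2.7]
grip_width: 0.004
finger_force: 1.9
```

Contact at about 3 N, as expected. Pressing on to the stop.

drive_tool --increments '[[[0,0,2,0,0,0,-1],[0,0,4,0,0,0,-1],[0,0,6,0,0,0,-1],[0,0,6.5,0,0,0,-1],[0,0,6.5,0,0,0,-1]]]'

```text
time_s: 29.15
eef_pos: [0.5942, 0.0886, 0.1065]
ee_rot: [-3.141, -0.0, -0.471]
force: [-4.2, -0.8, 9.5]
grip_width: 0.004
finger_force: 4.4
```

drive_tool --increments '[[[0,0,1,0,0,0,-1],[0,0,2,0,0,0,-1],[0,0,2,0,0,0,-1]]]'

```text
time_s: 29.45
eef_pos: [0.5948, 0.0893, 0.1062]
ee_rot: [-3.139, -0.0, -0.471]
force: [-8.9, 0.4, 24.3]
grip_width: 0.003
finger_force: 12.0
```

On the stop: 24 N with no further travel. Lifting clear.

drive_tool --increments '[[[0,0,-4,0,0,0,-1],[0,0,-10,0,0,0,-1],[0,0,-30,0,0,0,-1],[0,0,-70,0,0,0,-1],[0,0,-110,0,0,0,-1],[0,0,-120,0,0,0,-1],[0,0,-120,0,0,0,-1]]]'

```text
time_s: 30.15
eef_pos: [0.5948, 0.0885, 0.2253]
ee_rot: [-3.139, -0.002, -0.471]
force: [0.3, 0.5, -0.4]
grip_width: 0.003
finger_force: 0.0
```

```bash
python3 - <<'E'
from h import *
from station import robot
im=robot.capture('side')['img']
roi=(200,90,280,180)
for c in blobs(im,(0,150,80),(8,255,255),roi)[:1]:
    p=ray('side',cen(c),.097);d=p-[.5322,.1192];print(cen(c),np.degrees(np.arctan2(d[1],d[0])))
cv2.imwrite('pics/end.png',cv2.resize(im[95:245,170:320],(600,600)))
E
```

```text
[236.85470085 138.63247863] -27.76645238461574
```

View pics/end.png

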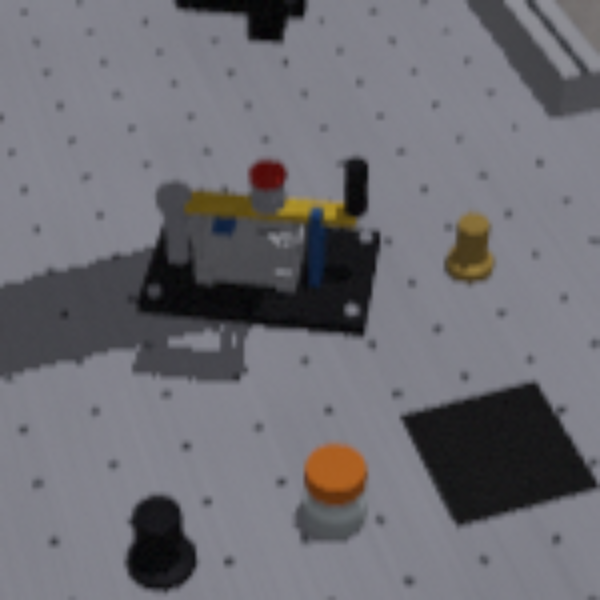

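The arm lies in the catch (315,245), the plunger has sprung back up (267,175), and the module is seated. The lens mount (160,540), jar (335,490) and brass post (470,245) are all standing. The gripper is well clear, so I'm handing in.

```bash
python3 -c "
from station import robot
print(robot.job_done())"
```

```text
the job is handed in; nothing more can be done
None
```

I handed the job in at about 30 s: the module is home in the nest with its bore towards the catch, the latch is closed on its stop, the plunger was pressed to its stop and sprang back, and the lens mount, screw jar and brass post are still standing.

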